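# Hang the small test meter inside the instrument cabinet

### The arm

A 7-joint arm with a two-finger parallel gripper is mounted at the origin on the work surface. World frame = base frame: x ahead of the robot, y to its left, z up, the work surface at z = 0. Lengths are in m, angles in rad, forces in N, time in s.
With the tool pointing down it reaches from about 0.35 to 0.775 m from the base axis. Payload 3.1 kg.
Tool frame: the origin (TCP) lies at the centre of the arm's flange, where the gripper is bolted on; the fingertips stand 173 mm ahead of it and the grasp point (between the pads) lies 155 mm ahead of it; z points along the fingers, x is the direction in which the jaws open and shut, and the axes are right-handed (so a half turn about z gives the same grasp; the last joint's range is limited). The gripper opens to 85 mm and grips with 20 to 120 N. Pads are 22 mm wide; open, the fingers measure 114 mm over their backs; the gripper's body (76 mm by 85 mm) begins 54 mm behind the grasp point. The pads swing forward as they close: fully open they stand 13 mm farther back than shut.
Start: joints at [1.236, 0.311, 0.014, 1.512, -0.004, 1.319, -0.027], TCP at [0.159, -0.527, 0.405] pointing down, gripper open.
Joint ranges: [-2.7, 2.7], [-0.3, 1.91], [-1.27, 1.3], [0.12, 2.57], [-1.44, 4.58], [0.2, 2.03], [-3.05, 3.05]. Speed limits (rad/s): [2.79, 2.79, 3.14, 3.14, 3.14, 3.14, 3.14].

### API

Orientations are given as a unit quaternion [w, x, y, z].
In Python, from workcell import arm gives the robot as it stands. The module is installed in compiled form; this text tells all that it offers.
- The arm moves only by the tool step_arm, never from a script. Its argument "targets" is one flat list of numbers, 4 for each row, row after row: the shift along the tool's x, y, z in mm, then the turn about the tool's z in degrees. A call has 1 to 5 rows; each row is the pose to reach, as a shift and turn from the pose commanded when the call began, along the tool's axes at that moment; what a row does not reach only later rows make up. A row lasts 1/12 s, in which the tool goes at most 41.7 mm and 7.16 degrees, less where a joint would pass 70% of its speed; a pose out of reach is approached as far as the arm can. A call with a gripper value outside its range is refused whole. "gripper" is the finger opening in mm, from 0 to 85.4, set as the call begins (left out, the last holds). The fingers move at their own pace and stop on an object; "grip_force" is the grip in N (left out, the last holds). Time passes only in rows, so rows that repeat a pose let the fingers close. It gives the time, the measured TCP pose, the force and the opening at its end, in the units of the state.
- arm.sense(): the state, without advancing time (a new reading comes with each control period).
- arm.read_camera(name): name is "side" or "top"; returns the picture (384x512x3 uint8, red, green, blue); there is no depth.
- arm.camera_params(name): a dict with "fx", "fy", "cx", "cy" (pixels), "k1" (the pictures are not rectified: a ray, as slopes to the right and down, at radius r is drawn at 1 + k1 r^2 times it, then the intrinsics apply), "R" (3x3) and "t" (3): a world point X has camera coordinates R X + t. Camera axes: x right, y down, z forward; pixel columns grow to the right and rows downward; lengths in m; the calibration is good to about 2 mm. A picture is of the moment at which its call begins. camera_params takes no time and is no camera call.
- arm.close_job(): hands the job in, once; it reports no verdict.
Trained networks look in the newest picture that a camera, given by its name, has taken for a name from the list of things; names that differ only in an ending like _2 or _b are one class to them, and where a whole thing is asked for, a point or a joint stands for the part that bears it (a point fixed in the world has none). Each returns a list of dicts, best first, with "conf" (0 to 1); they miss things now and then, are a little off and sometimes report something else, mostly with a low value. They report only what shows in the picture. A call takes as long as a camera call. They do not tell look-alikes from the thing itself.
- arm.silhouettes(target, camera): "pixels" (384x512 bool, what is visible of it) and "pixel" ([column, row] in pixels, amid what is visible of it).
The state is a dict: "time_s": time; "joint_pos": joint angles; "qvel": joint speeds; "joint_torque": joint torques, N m; "position": TCP position; "orientation": TCP orientation; "force": force on the tool from outside, world axes, zero at the start; "wrist_torque": the same for the moment, N m; "gripper_width": opening from 0.0 (shut) to 1.0 (fully open).
Only numpy, scipy, OpenCV 4.12 (cv2) and the standard library are available. Lean on these libraries where they do the work, as an engineer would, in place of code of your own. Each camera call takes 0.05 s, during which the arm holds its last target. There are 200 camera calls.

### The job

Put the small test meter away: pick it up by its arched handle, pass it through the opening in the top of the grey cabinet and hang it by the handle on the twin hook inside. Do not touch the frame around the opening with the meter or the robot, and leave the larger meter of the same shape standing where it is. Let go when the small meter hangs still.

Things in the scene. Friction and masses are not known exactly. Their poses are not given: they have to be found in the camera images.
- meter: Small meter, loose, 0.3-0.55 kg: black box 45 (x) x 100 (y) x 65 mm (z) upright on the table, dial on top, rigid arched handle of 10 mm round steel bar, same front and back. Origin: middle of the handle's top bar (bar axis), which runs along y, 55 mm above the box top, 120 above its underside; z up. Legs at y = +-45. A larger meter and a similar box with no handle swap places with it.
- big_meter: The larger meter, to be left alone: same form, box 65 (x) x 140 (y) x 85 mm (z), 0.9 kg. Origin: middle of its handle's top bar, 150 mm above the table.
- frame: Flat bare aluminium panel 228 (x) x 240 (y) x 4 mm: the fixed top of the grey cabinet, around its opening. Cabinet's place and yaw vary. Origin: panel's middle, underside, 161 mm above the table; x away from the robot at yaw 0, z up. Opening: x -90 to +100, y -72.5 to +72.5; upper face z = +4. Below, empty but for the hook: inner walls x = +-110, y = +-116, floor z = -157.
- hook: Twin hook fixed inside, axes as the frame's: two 6 mm rods at y = +-28 from the +x wall, dipping into a trough, tips turned up. Origin: where the axis of the hung handle bar rests, midway between the rods; x +20, y 0, z -16 in the frame. From it: trough 12 flat, its rod top z -5, underside -11; tips reach x -20, z +13. The box goes down on the -x side of the tips, then the bar passes over them.
Not all that is in view belongs to the job. Leave any yellow look-alike of the meter alone.

How it is judged:
At the end, for the whole second after the job is handed in: The small meter hangs by its handle on the twin hook: its handle bar lies in the trough of both prongs (within 12 mm along the prongs, 20 mm across, from 6 mm below to 8 mm above the rest height), its weight on the hook, upright within 10 degrees, parallel to the hook's y within 15 degrees, at rest (x of meter in the frame of hook between -0.012 and 0.012 m and y of meter in the frame of hook between -0.02 and 0.02 m and z of meter in the frame of hook between -0.006 and 0.008 m and angle between meter's own z axis and vertical below 0.18 rad and angle between the y axis of meter and the y axis of hook, either way round below 0.26 rad and contact force between meter and hook above 1 N and linear speed of meter below 0.03 m/s and angular speed of meter below 0.4 rad/s); the robot touches nothing.
It fails at once if anything touches the frame of the opening (more than 1 N) (contact force between frame and anything else above 1 N).
It fails at once if the larger meter is moved by more than 20 mm (distance of big_meter from where it was at the start of the episode above 0.02 m).
It also fails if it takes over 40 s, if anything falls off the work surface, if the arm or the gripper's body presses on something with over 40 N, if the wrist force passes 120 N, or if a joint passes its speed limit or range.

## Working session

There is one attempt and no reset: what is moved stays moved. The work goes in short steps, Python scripts to look and compute and a tool call to move; the robot and the scene stay as the last step left them, time stands still between calls to the robot, and variables do not carry over. Pictures are saved under pics/ and viewed, about 8 in all and at most 12, crops included, and the job is handed in when it is done.

Besides the shell and the picture viewer there is one more tool, called after "Call:" by a JSON object that holds its "name" and its "arguments", one argument or row to a line. step_arm: Moves the arm, as the interface text tells. Its arguments: {"type":"object","properties":{"targets":{"type":"array"},"gripper":{"type":"number"},"grip_force":{"type":"number"}},"required":["targets"]}

```bash
mkdir -p pics
cat > h.py <<'E'
import numpy as np, cv2
from workcell import arm
def P(c):
    p=arm.camera_params(c); return p,np.array(p["R"]),np.array(p["t"])
def proj(c,X):
    p,R,t=P(c); X=np.atleast_2d(X); q=X@R.T+t; s=q[:,:2]/q[:,2:]; r2=(s**2).sum(1,keepdims=True)
    s=s*(1+p["k1"]*r2); return s*[p["fx"],p["fy"]]+[p["cx"],p["cy"]]
def ray(c,uv):
    p,R,t=P(c); d=(np.array(uv,float)-[p["cx"],p["cy"]])/[p["fx"],p["fy"]]; s=d.copy()
    for _ in range(20): s=d/(1+p["k1"]*(s@s))
    return -R.T@t, R.T@np.array([s[0],s[1],1])
def atz(c,uv,z):
    o,d=ray(c,uv); return o+d*(z-o[2])/d[2]
def save(n,im): cv2.imwrite("pics/"+n,im[:,:,::-1])
E
python3 - <<'E'
from h import *
s=arm.sense(); print({k:np.round(v,3) for k,v in s.items()})
ims=[]
for c in("side","top"):
    im=arm.read_camera(c); np.save(c+".npy",im); save(c+"0.png",im); ims.append(im)
    p,R,t=P(c); print(c,p["fx"],p["k1"],np.round(-R.T@t,3),np.round(R,2).tolist())
    for n in("meter","big_meter","frame","hook"):
        for d in arm.silhouettes(n,c):
            ys,xs=np.nonzero(d["pixels"]); print(c,n,round(d["conf"],2),np.round(d["pixel"]),xs.min(),xs.max(),ys.min(),ys.max(),len(xs))
E
```

```text
{'time_s': np.float64(0.0), 'joint_pos': array([ 1.236,  0.312,  0.014,  1.513, -0.004,  1.319, -0.027]), 'qvel': array([ 0.001, -0.002, -0.001, -0.001, -0.001,  0.001,  0.001]), 'joint_torque': array([-0.0000e+00, -3.7992e+01,  1.4600e-01, -2.3059e+01,  1.2000e-02,
        1.4000e-02,  0.0000e+00]), 'position': array([ 0.159, -0.526,  0.404]), 'orientation': array([-0.001,  0.803, -0.596, -0.001]), 'force': array([-0.153,  0.5  ,  0.047]), 'wrist_torque': array([ 0.009, -0.04 ,  0.023]), 'gripper_width': np.float64(1.0)}
side 380.8153832301803 0.006454336977176832 [0.464 0.71  1.044] [[-1.0, -0.05, 0.02], [-0.05, 0.74, -0.67], [0.02, -0.67, -0.74]]
side meter 0.83 [277. 168.] 271 285 149 186 387
side meter 0.78 [314. 199.] 300 333 182 215 709
side meter 0.69 [310. 165.] 296 322 141 179 610
side meter 0.66 [202. 298.] 186 226 294 321 124
side meter 0.6 [286. 141.] 273 299 124 154 518
side big_meter 0.9 [277. 218.] 259 291 182 238 1119
side frame 0.72 [230. 333.] 178 280 256 360 4187
side hook 0.56 [203. 298.] 181 226 295 322 191
top 437.44871446540253 -0.055088847455013794 [ 0.391 -0.081  1.52 ] [[-0.01, -1.0, -0.01], [-1.0, 0.01, -0.07], [0.07, 0.01, -1.0]]
top meter 0.96 [273. 246.] 266 287 231 263 493
top meter 0.91 [338. 240.] 319 349 228 254 446
top meter 0.84 [320. 207.] 303 336 199 214 443
top meter 0.71 [365. 216.] 355 380 199 229 515
top big_meter 0.8 [253. 203.] 234 277 190 219 842
top frame 0.86 [154. 168.] 88 177 123 212 3008
top hook 0.45 [130. 138.] 117 139 132 142 127
```

View pics/top0.png

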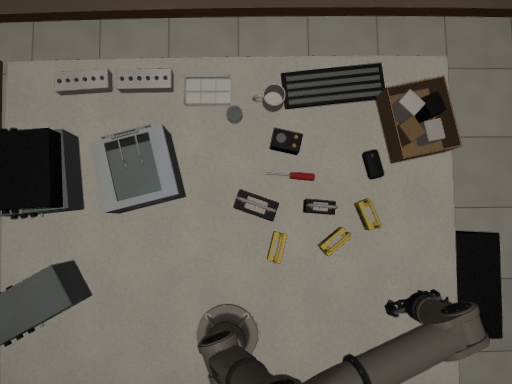

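View pics/side0.png

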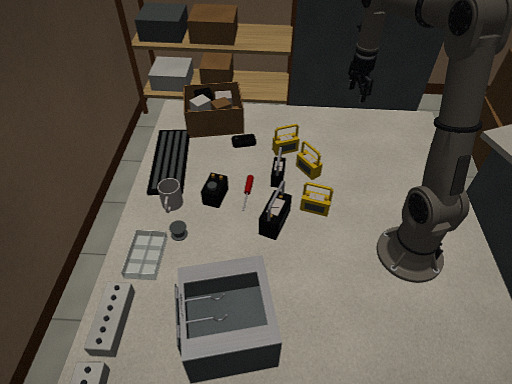

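The top view shows these candidates:
- Small black meter with handle at (320,207).
- Large black meter at (256,205).
- Black box without a handle at (286,141).
- Yellow look-alikes at (278,247), (335,241) and (368,214).

By the description I choose (320,207). Next I fit the poses with the models and check them in a crop.

```bash
cat > fit.py <<'E'
from h import *
from scipy.optimize import minimize
S=4
def T(pose,pts):
    x,y,a=pose; c,s=np.cos(a),np.sin(a); pts=np.array(pts,float)
    return np.c_[x+c*pts[:,0]-s*pts[:,1], y+s*pts[:,0]+c*pts[:,1], pts[:,2]]
def px(c,X): return np.round((proj(c,X)+.5)*S).astype(np.int32)
def meter(c,pose,L=.1,W=.045,H=.065,hz=.12,leg=.045):
    m=np.zeros((384*S,512*S),np.uint8)
    b=[(i*W/2,j*L/2,k) for i in(-1,1) for j in(-1,1) for k in(0,H)]
    cv2.fillConvexPoly(m,cv2.convexHull(px(c,T(pose,b))),1)
    h=[(0,-leg,H),(0,-leg,hz),(0,leg,hz),(0,leg,H)]
    cv2.polylines(m,[px(c,T(pose,h))],False,1,int(.01*380/1.3*S)); return m
def rect(x0,x1,y0,y1,z): return [(x0,y0,z),(x1,y0,z),(x1,y1,z),(x0,y1,z)]
def frame(c,pose):
    m=np.zeros((384*S,512*S),np.uint8)
    cv2.fillPoly(m,[px(c,T(pose,rect(-.114,.114,-.12,.12,.165)))],1)
    cv2.fillPoly(m,[px(c,T(pose,rect(-.09,.1,-.0725,.0725,.165)))],0); return m
def fit(f,masks,p0,v=1):
    M={c:cv2.resize(m.astype(np.uint8),None,fx=S,fy=S,interpolation=0) for c,m in masks.items()}
    def cost(p):
        p=np.array(p)*[.01,.01,.1]; k=0
        for c,m in M.items():
            r=f(c,p); k+=1-(r&m).sum()/max(1,(r|m).sum())
        return k
    best=None
    for da in(-.15,0,.15):
        q=np.array(p0)/[.01,.01,.1]+[0,0,da*10]
        r=minimize(cost,q,method="Nelder-Mead",options=dict(initial_simplex=q+np.array([[0,0,0],[1,0,0],[0,1,0],[0,0,1]]),xatol=.01,fatol=1e-4))
        if best is None or r.fun<best.fun: best=r
    return best.x*[.01,.01,.1],best.fun
E
python3 - <<'E'
from fit import *
for c in("side","top"): arm.read_camera(c)
def pick(n,c,uv): 
    l=arm.silhouettes(n,c); return min(l,key=lambda d:np.hypot(*(np.array(d["pixel"])-uv)))["pixels"]
mm={"top":pick("meter","top",(320,207)),"side":pick("meter","side",(277,168))}
fm={"top":pick("frame","top",(154,168)),"side":pick("frame","side",(230,333))}
m0=atz("top",(320,207),.06); f0=atz("top",(138,168),.165); print(m0,f0)
big=dict(L=.14,W=.065,H=.085,hz=.15,leg=.063)
res={}
for k,f,ms,p0 in(("meter",meter,mm,(m0[0],m0[1],0)),("frame",frame,fm,(f0[0],f0[1],.15))):
    for cs in(("top",),("side",),("top","side")):
        r=fit(f,{c:ms[c] for c in cs},p0); print(k,cs,np.round(r[0],4),round(r[1],3)); res[k]=r[0]
    np.save(k+".npy",res[k])
out=[]
def drw(c,x0,y0,w,h,z):
    im=np.load(c+".npy")[y0:y0+h,x0:x0+w]; im=cv2.resize(im,None,fx=z,fy=z,interpolation=cv2.INTER_CUBIC)
    im=np.clip(im.astype(int)*1.6,0,255).astype(np.uint8).copy()
    def pl(X,cl,closed=True):
        q=np.round((proj(c,X)+.5-[x0,y0])*z).astype(np.int32); cv2.polylines(im,[q],closed,cl,1)
    M,F=res["meter"],res["frame"]
    pl(T(M,rect(-.0225,.0225,-.05,.05,0.065)),(0,255,0)); pl(T(M,[(0,-.045,.065),(0,-.045,.12),(0,.045,.12),(0,.045,.065)]),(255,0,0),False)
    pl(T(F,rect(-.114,.114,-.12,.12,.165)),(0,255,0)); pl(T(F,rect(-.09,.1,-.0725,.0725,.165)),(255,0,0))
    for y in(-.028,.028): pl(T(F,[(.1,y,.145),(.02,y,.137),(0,y,.158)]),(255,255,0),False)
    return im
a=drw("top",85,110,100,110,4); b=drw("side",170,245,120,110,4)[:, :400]
c=drw("top",230,185,115,70,3.5) ; d=drw("side",255,120,100,70,4)
A=np.hstack([a,b]); B=np.hstack([cv2.resize(c,(400,244)),cv2.resize(d,(400,280))[:244]])
save("fit1.png",cv2.resize(np.vstack([A,B]),(700,598)))
E
```

```text
[ 0.43169987 -0.31556348  0.06      ] [0.55676872 0.26748052 0.165     ]
meter ('top',) [ 0.4358 -0.3143 -0.0627] 0.093
meter ('side',) [ 0.4292 -0.3231 -0.106 ] 0.12
meter ('top', 'side') [ 0.4331 -0.3154 -0.1337] 0.341
frame ('top',) [0.5589 0.2848 0.2407] 0.08
frame ('side',) [0.5544 0.282  0.2275] 0.059Traceback (most recent call last):
  File "<stdin>", line 12, in <module>
  File "fit.py", line 29, in fit
    r=minimize(cost,q,method="Nelder-Mead",options=dict(initial_simplex=q+np.array([[0,0,0],[1,0,0],[0,1,0],[0,0,1]]),xatol=.01,fatol=1e-4))
    res = _minimize_neldermead(fun, x0, args, callback, bounds=bounds,
                               **options)
    fxr = func(xr)
    fx = function(np.copy(x), *(wrapper_args + args))
  File "fit.py", line 24, in cost
    r=f(c,p); k+=1-(r&m).sum()/max(1,(r|m).sum())
  File "fit.py", line 18, in frame
    cv2.fillPoly(m,[px(c,T(pose,rect(-.09,.1,-.0725,.0725,.165)))],0); return m
                    ~~^^^^^^^^^^^^^^^^^^^^^^^^^^^^^^^^^^^^^^^^^^^
  File "fit.py", line 7, in px
    def px(c,X): return np.round((proj(c,X)+.5)*S).astype(np.int32)
                                  ~~~~^^^^^
  File "h.py", line 6, in proj
    p,R,t=P(c); X=np.atleast_2d(X); q=X@R.T+t; s=q[:,:2]/q[:,2:]; r2=(s**2).sum(1,keepdims=True)
          ~^^^
  File "h.py", line 4, in P
    p=arm.camera_params(c); return p,np.array(p["R"]),np.array(p["t"])
ValueError: time passes only in moves, steps and waits
```

```bash
sed -i 's/^def P(c):/from functools import lru_cache\n@lru_cache\ndef P(c):/' h.py
cat > v.py <<'E'
from fit import *
def drw(c,im,x0,y0,w,h,z,M,F,g=1.6):
    im=im[y0:y0+h,x0:x0+w]; im=cv2.resize(im,None,fx=z,fy=z,interpolation=cv2.INTER_CUBIC)
    im=np.clip(im.astype(int)*g,0,255).astype(np.uint8).copy()
    def pl(X,cl,closed=True):
        q=np.round((proj(c,X)+.5-[x0,y0])*z).astype(np.int32); cv2.polylines(im,[q],closed,cl,1)
    if M is not None:
        pl(T(M,rect(-.0225,.0225,-.05,.05,0.065)),(0,255,0)); pl(T(M,[(0,-.045,.065),(0,-.045,.12),(0,.045,.12),(0,.045,.065)]),(255,0,0),False)
    if F is not None:
        pl(T(F,rect(-.114,.114,-.12,.12,.165)),(0,255,0)); pl(T(F,rect(-.09,.1,-.0725,.0725,.165)),(255,0,0))
        for y in(-.028,.028): pl(T(F,[(.11,y,.14),(.026,y,.14),(.014,y,.14),(0,y,.158)]),(255,255,0),False)
    return im
E
python3 - <<'E'
from v import *
for c in("side","top"): arm.read_camera(c)
def pick(n,c,uv): 
    l=arm.silhouettes(n,c); return min(l,key=lambda d:np.hypot(*(np.array(d["pixel"])-uv)))["pixels"]
mm={"top":pick("meter","top",(320,207)),"side":pick("meter","side",(277,168))}
fm={"top":pick("frame","top",(154,168)),"side":pick("frame","side",(230,333))}
M,e=fit(meter,mm,(.433,-.318,-.08)); F,e2=fit(frame,fm,(.556,.283,.23))
print(np.round(M,4),e,np.round(F,4),e2,arm.sense()["time_s"]); np.save("meterpose.npy",M); np.save("framepose.npy",F)
t,s=np.load("top.npy"),np.load("side.npy")
A=np.hstack([drw("top",t,85,110,100,110,4,M,F),drw("side",s,170,250,100,110,4,M,F)])
B=np.hstack([drw("top",t,285,185,67,40,6,M,F)[:240,:400],drw("side",s,250,143,67,48,6,M,F)[:240,:400]])
print(A.shape,B.shape)
save("fit1.png",cv2.resize(np.vstack([A,B]),(740,598)))
E
```

```text
[ 0.4331 -0.3135 -0.1119] 0.3462168849234155 [0.5562 0.2829 0.2348] 0.2535978643249426 1.1
(440, 800, 3) (240, 800, 3)
```

View pics/fit1.png

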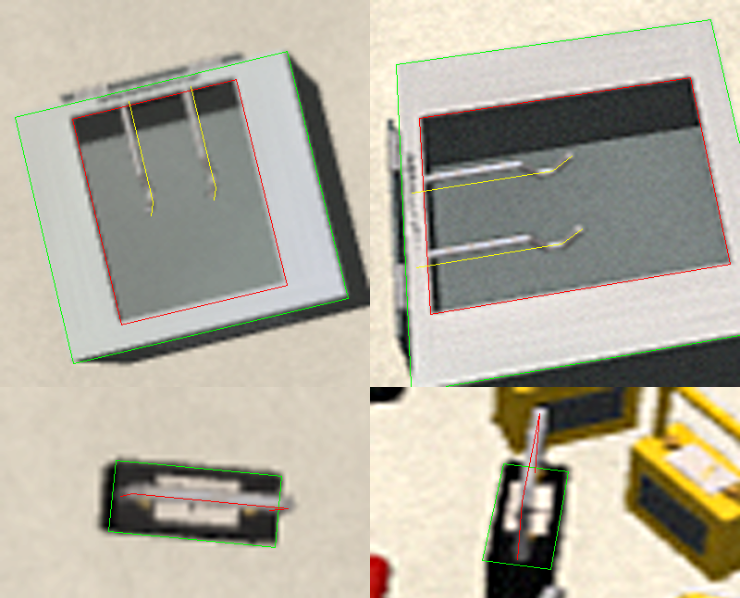

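The crop confirms the choice: a black box with white dial and steel handle, with small-box sizes matching. The meter is at (0.433, -0.314) with yaw -0.11. The frame overlay fits within about 1 px, with the frame at (0.556, 0.283) and yaw 0.235, and the hook tips line up in the side view. Next I plan the moves.

```bash
cat > plan.py <<'E'
from h import *
from scipy.spatial.transform import Rotation as Ro
F=np.load("framepose.npy")
def fw(x,y,z,F=F):  # frame coords (bar/grasp point) -> world grasp point, z world
    c,s=np.cos(F[2]),np.sin(F[2]); return np.array([F[0]+c*x-s*y,F[1]+s*x+c*y,z])
def plan(wps):  # wps: (grasp point world xyz, jaw yaw rad)
    s=arm.sense(); p=np.array(s["position"]); q=s["orientation"]; R=Ro.from_quat([q[1],q[2],q[3],q[0]])
    yaw=lambda R: np.arctan2(*R.as_matrix()[[1,0],0])
    print("grasp pt",np.round(p+R.apply([0,0,.155]),4),"yaw",round(yaw(R),4),"t",s["time_s"])
    for g,a in wps:
        d=(yaw(R)-a+np.pi/2)%np.pi-np.pi/2; R1=R*Ro.from_euler("z",d)   # tool z is down
        tp=np.array(g)-R1.apply([0,0,.155]); n=max(1,int(np.ceil(max(np.linalg.norm(tp-p)/.19,abs(np.degrees(d))/33))))
        for k in range(n):
            sh=np.round(R.inv().apply((tp-p)/(n-k))*1e3,0); dd=np.round(np.degrees((yaw(R)-a+np.pi/2)%np.pi-np.pi/2)/(n-k),1)
            p=p+R.apply(sh/1e3); R=R*Ro.from_euler("z",dd,degrees=True); print(*sh,dd)
        print("-")
E
python3 - <<'E'
from plan import *
M=np.load("meterpose.npy")
plan([((M[0],M[1],.2),M[2]),((M[0],M[1],.119),M[2])])
E
```

```text
grasp pt [ 0.1588 -0.5266  0.2497] yaw -1.2779 t 1.1
-42.0 -108.0 17.0 -22.3
3.0 -116.0 16.0 -22.3
46.0 -106.0 17.0 -22.2
-
-0.0 0.0 81.0 -0.0
-
```

Call:
{"name": "step_arm", "arguments": {
  "targets": [-14,-36,6,-7,-28,-72,11,-14,-42,-108,17,-20,-42,-108,17,-22.3,-42,-108,17,-22.3],
  "gripper": 60
}}

```text
time_s: 1.52
position: [0.253, -0.453, 0.3875]
orientation: [-0.001, 0.905, -0.426, 0.0]
force: [-0.4, -0.6, 0.7]
gripper_width: 0.701
```

Call:
{"name": "step_arm", "arguments": {
  "targets": [1,-38,5,-7,2,-77,11,-14,3,-116,16,-20,3,-116,16,-22.3,3,-116,16,-22.3]
}}

```text
time_s: 1.93
position: [0.3436, -0.3831, 0.3716]
orientation: [-0.0, 0.969, -0.245, 0.0]
force: [-1.6, -1.4, 0.6]
gripper_width: 0.699
```

Call:
{"name": "step_arm", "arguments": {
  "targets": [15,-35,6,-7,31,-71,11,-14,46,-106,17,-20,46,-106,17,-22.2,46,-106,17,-22.2]
}}

```text
time_s: 2.35
position: [0.4339, -0.3131, 0.3545]
orientation: [0.0, 0.998, -0.055, -0.0]
force: [-0.5, -0.4, 0.5]
gripper_width: 0.704
```

Run:
```python
from plan import *
from v import drw
M=np.load("meterpose.npy")
plan([((M[0],M[1],.119),M[2])])
t=arm.read_camera("top"); s=arm.read_camera("side")
save("ab.png",np.hstack([drw("top",t,280,165,80,80,5,M,None),drw("side",s,240,110,80,80,5,M,None)]))
```

```text
grasp pt [ 0.4339 -0.3131  0.1995] yaw -0.111 t 2.35
-1.0 0.0 80.0 0.1
-
```

View pics/ab.png

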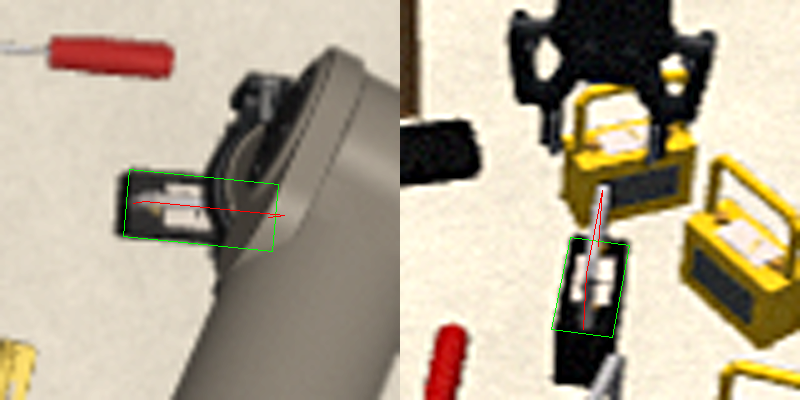

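The open fingers straddle the bar: side crop, fingers at (550,130) and (655,140), bar between them. Descend and grip.

Call:
{"name": "step_arm", "arguments": {
  "targets": [0,0,25,0,0,0,50,0,0,0,72,0,0,0,80,0,0,0,80,0]
}}

```text
time_s: 2.87
position: [0.4307, -0.315, 0.2726]
orientation: [-0.001, 0.998, -0.059, -0.003]
force: [0.2, -0.9, 1.2]
gripper_width: 0.701
```

Call:
{"name": "step_arm", "arguments": {
  "targets": [0,0,0,0,0,0,0,0,0,0,0,0,0,0,0,0,0,0,0,0],
  "gripper": 0,
  "grip_force": 70
}}

```text
time_s: 3.28
position: [0.4335, -0.3137, 0.2762]
orientation: [0.001, 0.998, -0.056, 0.001]
force: [-1.3, 0.5, 4.8]
gripper_width: 0.09
```

Call:
{"name": "step_arm", "arguments": {
  "targets": [0,0,0,0,0,0,0,0,0,0,0,0,0,0,0,0,0,0,0,0]
}}

```text
time_s: 3.7
position: [0.4335, -0.3137, 0.2762]
orientation: [0.001, 0.998, -0.056, 0.001]
force: [-1.2, 0.6, 6.4]
gripper_width: 0.088
```

Call:
{"name": "step_arm", "arguments": {
  "targets": [0,0,-15,0,0,0,-40,0,0,0,-70,0,0,0,-100,0,0,0,-100,0]
}}

```text
time_s: 4.12
position: [0.4348, -0.3139, 0.3802]
orientation: [0.003, 0.998, -0.056, 0.005]
force: [2.3, -2.4, -3.0]
gripper_width: 0.09
```

Run:
```python
from plan import *
print(arm.sense()["gripper_width"],arm.sense()["force"])
y=F[2]
plan([(np.array([.433,-.20,.34]),-.11),(fw(-.046,0,.34),y),(fw(-.046,0,.25),y)])
t=arm.read_camera("top"); s=arm.read_camera("side")
save("up.png",np.hstack([cv2.resize(t[150:250,270:370],(400,400)),cv2.resize(s[80:200,220:340],(400,400))]))
```

```text
0.09030031903373648 [ 2.26949184 -2.39896053 -2.97187823]
grasp pt [ 0.4362 -0.3149  0.2252] yaw -0.1119 t 4.1167
-15.0 -113.0 -116.0 -0.1
-
9.0 -159.0 -1.0 -6.6
27.0 -158.0 -0.0 -6.6
45.0 -153.0 -1.0 -6.6
-
-1.0 -1.0 90.0 0.0
-
```

View pics/up.png

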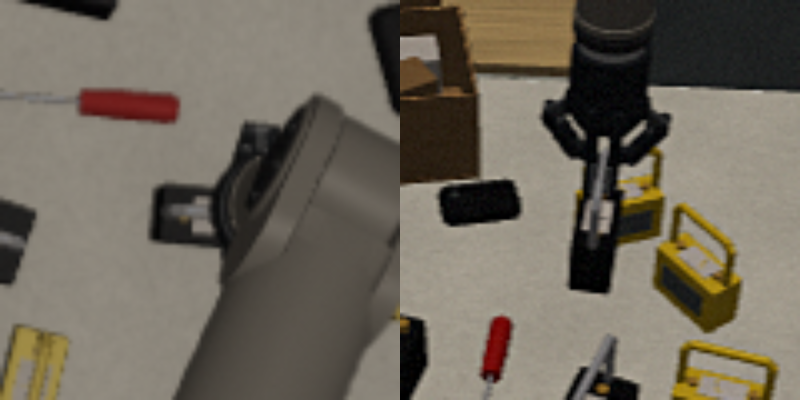

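Gripped and hanging upright, with the bar between the pads (side crop at (600,170)). Now lift and carry across.

Call:
{"name": "step_arm", "arguments": {
  "targets": [-2,-10,-25,0,-5,-35,-60,0,-9,-65,-95,0,-13,-95,-116,0,-15,-113,-116,0]
}}

```text
time_s: 4.63
position: [0.4318, -0.1953, 0.4938]
orientation: [-0.001, 0.999, -0.054, 0.002]
force: [2.2, 1.2, -4.3]
gripper_width: 0.087
```

Call:
{"name": "step_arm", "arguments": {
  "targets": [2,-32,0,-1,4,-64,0,-3,5,-96,0,-4,7,-128,0,-5,9,-159,0,-6.6]
}}

```text
time_s: 5.05
position: [0.4569, -0.0409, 0.4878]
orientation: [-0.0, 1.0, 0.002, -0.003]
force: [0.2, -0.1, -4.8]
gripper_width: 0.09
```

Call:
{"name": "step_arm", "arguments": {
  "targets": [5,-32,0,-1,10,-64,0,-3,16,-96,0,-4,21,-128,0,-5,27,-158,0,-6.6]
}}

```text
time_s: 5.47
position: [0.4834, 0.1172, 0.4877]
orientation: [0.0, 0.998, 0.06, -0.003]
force: [0.9, 0.2, -3.4]
gripper_width: 0.09
```

Call:
{"name": "step_arm", "arguments": {
  "targets": [10,-33,0,-2,20,-68,0,-3,30,-102,0,-5,39,-132,0,-6,45,-153,0,-6.6]
}}

```text
time_s: 5.88
position: [0.51, 0.2763, 0.4868]
orientation: [-0.0, 0.993, 0.119, -0.003]
force: [-0.1, -0.2, -3.8]
gripper_width: 0.087
```

Call:
{"name": "step_arm", "arguments": {
  "targets": [0,0,0,0,0,0,0,0,0,0,0,0]
}}

```text
time_s: 6.13
position: [0.5109, 0.2721, 0.4879]
orientation: [0.002, 0.993, 0.116, -0.002]
force: [1.0, -0.1, -4.0]
gripper_width: 0.087
```

```bash
cat >> v.py <<'E'
from scipy.spatial.transform import Rotation as Ro
def held(c,pose6,B=((-.0225,.0225),(-.05,.05),(-.12,-.055))):
    m=np.zeros((384*S,512*S),np.uint8); R=Ro.from_euler("zyx",pose6[3:6])
    f=lambda q:px(c,R.apply(q)+pose6[:3])
    b=[(i,j,k) for i in B[0] for j in B[1] for k in B[2]]
    cv2.fillConvexPoly(m,cv2.convexHull(f(b)),1)
    return m,f([(0,-.045,-.055),(0,-.045,0),(0,.045,0),(0,.045,-.055)]),f([(i,j,-.055) for i,j in((-.0225,-.05),(.0225,-.05),(.0225,.05),(-.0225,.05))]),f([(i,j,-.12) for i,j in((-.0225,-.05),(.0225,-.05),(.0225,.05),(-.0225,.05))])
def over(c,im,pose6,x0,y0,w,h,z,F=None,g=1.6):
    o=drw(c,im,x0,y0,w,h,z,None,F,g); m,a,b,d=held(c,pose6)
    k=lambda q:np.round((q/S-[x0,y0])*z).astype(np.int32)
    cv2.polylines(o,[k(a)],False,(255,0,0),1); cv2.polylines(o,[k(b)],True,(0,255,0),1); cv2.polylines(o,[k(d)],True,(0,200,255),1); return o
E
python3 - <<'E'
from plan import *
from v import over
y=F[2]; s0=arm.sense(); print(s0["gripper_width"],np.round(s0["force"],2),np.round(s0["wrist_torque"],2),np.round(s0["joint_pos"],2))
plan([(fw(-.046,0,.25),y)])
q=s0["orientation"]; R=Ro.from_quat([q[1],q[2],q[3],q[0]]); g=s0["position"]+R.apply([0,0,.155])
t=arm.read_camera("top"); s=arm.read_camera("side")
x=R.as_matrix()[:,0]; p6=[*g,np.arctan2(x[1],x[0]),0,0]
save("over.png",np.hstack([over("top",t,90,105,110,110,3.6,p6,F),over("side",s,165,200,125,125,3.2,p6,F)]))
E
```

```text
0.08697013404342503 [ 1.04 -0.06 -3.97] [-0.04 -0.05  0.07] [-0.04  0.44 -0.75  1.24  0.29  1.58 -0.51]
grasp pt [0.5102 0.2715 0.3329] yaw 0.2333 t 6.1333
2.0 -1.0 83.0 -0.1
-Traceback (most recent call last):
  File "<stdin>", line 8, in <module>
  File "v.py", line 21, in over
    o=drw(c,im,x0,y0,w,h,z,None,F,g); m,a,b,d=held(c,pose6)
  File "v.py", line 3, in drw
    im=im[y0:y0+h,x0:x0+w]; im=cv2.resize(im,None,fx=z,fy=z,interpolation=cv2.INTER_CUBIC)
       ~~^^^^^^^^^^^^^^^^^
TypeError: slice indices must be integers or None or have an __index__ method
```

```bash
cat > look.py <<'E'
import sys
from plan import *
from v import over
def look(name,ta=(90,105,110,110,3.6),sa=(165,200,125,125,3.2),off=(0,0,0)):
    s0=arm.sense(); q=s0["orientation"]; R=Ro.from_quat([q[1],q[2],q[3],q[0]]); g=s0["position"]+R.apply([0,0,.155])+off
    t=arm.read_camera("top"); s=arm.read_camera("side"); x=R.as_matrix()[:,0]; p6=[*g,np.arctan2(x[1],x[0]),0,0]
    a,b=over("top",t,p6,*ta,F),over("side",s,p6,*sa,F); h=min(len(a),len(b)); save(name,np.hstack([a[:h],b[:h]]))
    np.save("lt.npy",t); np.save("ls.npy",s)
E
python3 - <<'E'
from look import *
look("over.png")
E
```

```text
(no output)
```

View pics/over.png

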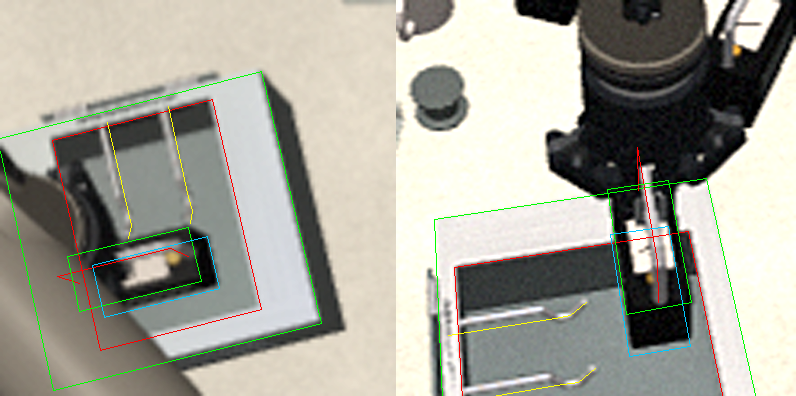

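```bash
cat > hf.py <<'E'
from look import *
from v import held,S
from scipy.optimize import minimize
def hfit(show=None):
    s0=arm.sense(); q=s0["orientation"]; R=Ro.from_quat([q[1],q[2],q[3],q[0]]); g=s0["position"]+R.apply([0,0,.155])
    x=R.as_matrix()[:,0]; yaw=np.arctan2(x[1],x[0]); M={}
    for c in("side","top"):
        arm.read_camera(c); pc=proj(c,[g])[0]
        l=[d for d in arm.silhouettes("meter",c)]; d=min(l,key=lambda d:np.hypot(*(np.array(d["pixel"])-pc)))
        ys,xs=np.nonzero(d["pixels"]); print(c,round(d["conf"],2),np.round(pc),d["pixel"],xs.min(),xs.max(),ys.min(),ys.max(),len(xs))
        M[c]=cv2.resize(d["pixels"].astype(np.uint8),None,fx=S,fy=S,interpolation=0)
    def mk(p):
        a=yaw+p[3]*.1; ex,ey=np.array([np.cos(a),np.sin(a),0]),np.array([-np.sin(a),np.cos(a),0])
        return [*(g+ex*p[0]*.01+ey*p[1]*.01+[0,0,p[2]*.01]),a,p[4]*.1,0]
    def cost(p,cs):
        k=0
        for c in cs:
            m,a,_,_=held(c,mk(p)); cv2.polylines(m,[a],False,1,12)
            k+=(M[c]&~m&1).sum()/M[c].sum()+(.25 if c=="top" else 1)*(m&~M[c]&1).sum()/M[c].sum()
        return k+.02*(p[0]**2*4+p[1]**2+p[2]**2*4+p[3]**2*4+p[4]**2)
    for cs in(("side",),("top",),("side","top")):
        r=minimize(cost,np.zeros(5),args=(cs,),method="Nelder-Mead",options=dict(initial_simplex=np.vstack([np.zeros(5),np.eye(5)])-.2,xatol=.01,fatol=1e-4,maxiter=400))
        print(cs,"dx dy dz mm",np.round(r.x[:3]*10,1),"yaw,pitch deg",np.round(np.degrees(r.x[3:]*.1),1),round(r.fun,3))
E
python3 -c "
from hf import *
hfit()"
```

```text
side 0.72 [243. 262.] [244.3, 285.1] 232 257 253 308 927
top 0.91 [121. 177.] [134.9, 179.1] 124 148 168 189 429
('side',) dx dy dz mm [-1.5 -3.6  0.1] yaw,pitch deg [0.1 0.4] 0.269
('top',) dx dy dz mm [ 0.5 -1.2  0. ] yaw,pitch deg [ 0.  -0.9] 0.187
('side', 'top') dx dy dz mm [ 0.  -3.9  1.1] yaw,pitch deg [1.1 1.2] 0.501
```

Meter hangs upright in the grip, about 3 mm toward -y of the grasp point. I correct for that, then lower through the opening on the -x side of the tips.

```bash
python3 -c "
from plan import *
y=F[2]
plan([(fw(-.046,.003,.33),y),(fw(-.046,.003,.25),y),(fw(-.046,.003,.172),y)])"
```

```text
grasp pt [0.5109 0.2723 0.3359] yaw 0.2325 t 6.5333
1.0 -3.0 6.0 -0.1
-
-0.0 0.0 80.0 -0.0
-
-0.0 0.0 78.0 -0.0
-
```

Call:
{"name": "step_arm", "arguments": {
  "targets": [1,-3,6,0,1,-3,25,0,1,-3,50,0,1,-3,75,0,1,-3,86,0]
}}

```text
time_s: 6.95
position: [0.5102, 0.2752, 0.4008]
orientation: [0.001, 0.993, 0.117, -0.003]
force: [-1.3, -1.0, -5.3]
gripper_width: 0.092
```

Call:
{"name": "step_arm", "arguments": {
  "targets": [0,0,20,0,0,0,40,0,0,0,60,0,0,0,75,0,0,0,78,0]
}}

```text
time_s: 7.37
position: [0.5103, 0.2752, 0.3237]
orientation: [0.001, 0.993, 0.116, -0.003]
force: [-0.1, -0.4, -5.3]
gripper_width: 0.086
```

Call:
{"name": "step_arm", "arguments": {
  "targets": [0,0,0,0,0,0,0,0,0,0,0,0]
}}

```text
time_s: 7.62
position: [0.5115, 0.2767, 0.3284]
orientation: [-0.001, 0.993, 0.116, 0.001]
force: [0.8, -0.7, -4.7]
gripper_width: 0.089
```

Run:
```python
from hf import *
y=F[2]
plan([(fw(.020,.003,.172),y),(fw(.020,.003,.146),y)])
look("in.png",(90,105,110,110,3.6),(170,235,110,124,3.6)); 
hfit()
```

```text
grasp pt [0.5119 0.277  0.1734] yaw 0.2335 t 7.6167
64.0 1.0 2.0 -0.1
-
0.0 1.0 26.0 0.0
-
side 0.8 [243. 300.] [245.5, 314.2] 234 256 292 329 515
top 0.65 [134. 182.] [148.3, 181.5] 138 158 172 191 322
('side',) dx dy dz mm [-1.  -7.  -0.5] yaw,pitch deg [0.3 0.9] 0.775
('top',) dx dy dz mm [ 1.2 -4.6 -0.3] yaw,pitch deg [ 0.5 -0.6] 0.229
('side', 'top') dx dy dz mm [ 1.4 -9.9  2.6] yaw,pitch deg [0.9 1.4] 1.055
```

View pics/in.png

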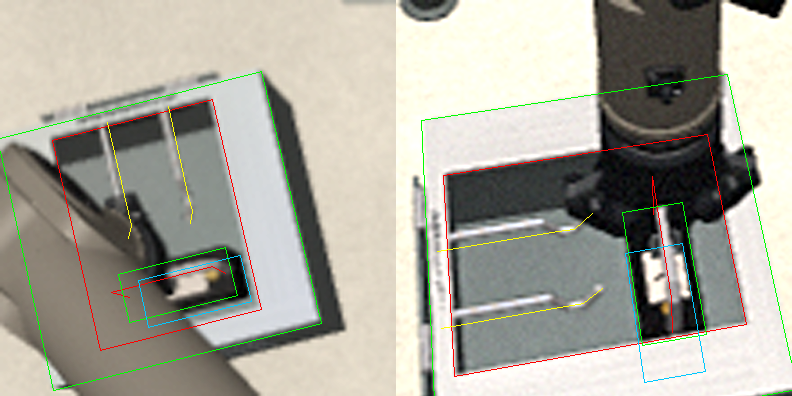

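Run:
```python
from look import *
e=np.array([-np.sin(F[2]),np.cos(F[2]),0])
look("in2.png",(125,160,40,50,10),(225,278,40,50,10),off=-.006*e)
im=cv2.imread("pics/in2.png"); print(im.shape); cv2.imwrite("pics/in2.png",np.clip(im.astype(int)*1.5,0,255).astype(np.uint8))
```

```text
(500, 800, 3)
```

View pics/in2.png

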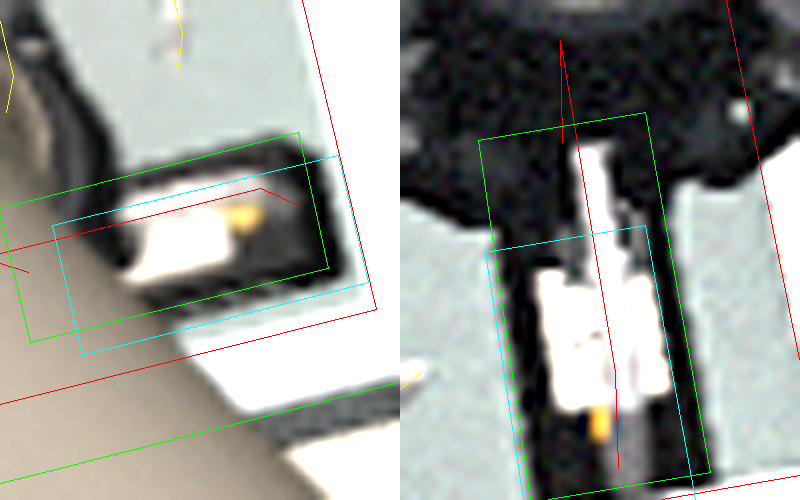

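Run:
```python
from plan import *
def loc(X,P): 
    c,s=np.cos(P[2]),np.sin(P[2]); d=X[:2]-P[:2]; return np.round(1e3*np.array([c*d[0]+s*d[1],-s*d[0]+c*d[1]]),1)
M=np.load("meterpose.npy")
for n,c,p in(("T L","top",(310.8,206.4)),("T R","top",(330,207.9)),("S far","side",(280.6,159.7)),("S near","side",(278.8,172))): print(n,loc(atz(c,p,.067),M))
s0=arm.sense(); q=s0["orientation"]; R=Ro.from_quat([q[1],q[2],q[3],q[0]]); g=s0["position"]+R.apply([0,0,.155]); print("g",g,loc(g,F),R.as_matrix()[:,2].round(3))
G=[*g[:2],F[2]]
for n,c,p in(("T R gold","top",(148.8,181.5)),("S near gold","side",(244.8,320.3)),("S dial","side",(245,312))): print(n,loc(atz(c,p,g[2]-.053),G))
print("bar right end T",loc(atz("top",(153,177.8),g[2]),G))
for d in arm.silhouettes("meter","top")[:0]: pass
```

```text
T L [-2.5 29.5]
T R [ -1.1 -34.5]
S far [ -6.2 -37.7]
S near [-8.  28.8]
g [0.51108889 0.27605967 0.17189557] [-45.5   3.9] [ 0.  0. -1.]
T R gold [ -0.7 -33. ]
S near gold [ 2.2 28.9]
S dial [-1.7  7.4]
bar right end T [ -0.2 -59.2]
```

Terminal positions from both cameras put the meter about 2–3 mm to -y of the grasp point, which the +3.9 mm offset compensates. The tilt is negligible. Next I pass the bar over the tips and lower it.

Call:
{"name": "step_arm", "arguments": {
  "targets": [12,0,0,0,26,0,0,0,42,0,0,0,56,0,0,0,65,0,0,0]
}}

```text
time_s: 8.48
position: [0.5758, 0.2909, 0.3264]
orientation: [-0.0, 0.993, 0.116, 0.001]
force: [0.4, -0.3, -3.9]
gripper_width: 0.088
```

Call:
{"name": "step_arm", "arguments": {
  "targets": [0,0,0,0,0,0,0,0,0,0,0,0]
}}

```text
time_s: 8.73
position: [0.5734, 0.2912, 0.3264]
orientation: [0.0, 0.993, 0.117, -0.001]
force: [0.8, -0.4, -4.0]
gripper_width: 0.087
```

Run:
```python
from look import *
y=F[2]; print(arm.sense()["force"])
plan([(fw(.020,.003,.146),y)])
look("hk.png",(110,130,50,60,8),(200,265,50,60,8))
```

```text
[ 0.76826479 -0.36087554 -4.04393643]
grasp pt [0.5732 0.2912 0.1714] yaw 0.2342 t 8.7333
2.0 1.0 25.0 -0.0
-
```

View pics/hk.png

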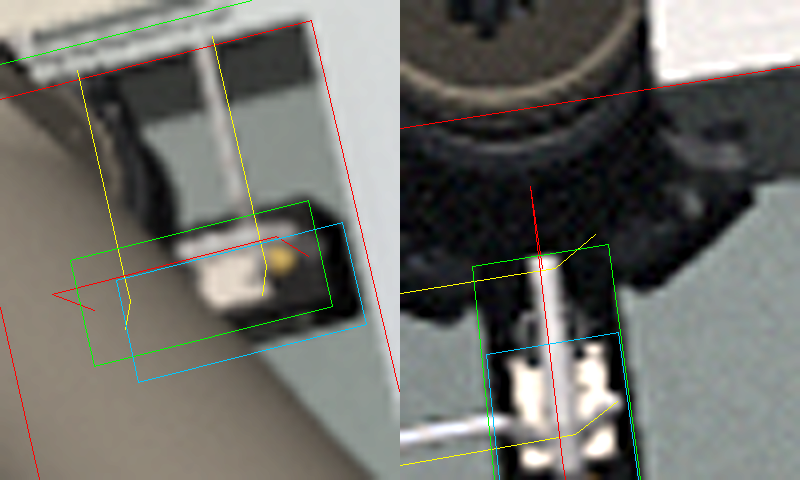

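The bar is over the rods with only the weight on the wrist (4 N). Lower slowly and watch the force.

Call:
{"name": "step_arm", "arguments": {
  "targets": [1,0,6,0,2,0,12,0,2,0,17,0,2,0,21,0,2,0,23,0]
}}

```text
time_s: 9.25
position: [0.5759, 0.2912, 0.3022]
orientation: [0.0, 0.993, 0.117, -0.001]
force: [-0.0, 0.2, -5.5]
gripper_width: 0.085
```

Call:
{"name": "step_arm", "arguments": {
  "targets": [0,0,1,0,0,0,2,0,0,0,3,0,0,0,3,0]
}}

```text
time_s: 9.58
position: [0.5762, 0.2917, 0.3011]
orientation: [-0.0, 0.993, 0.117, 0.0]
force: [-0.1, -0.8, -4.2]
gripper_width: 0.088
```

Run:
```python
from plan import *
y=F[2]; print(arm.sense()["force"],arm.sense()["wrist_torque"])
plan([(fw(.020,.003,.145),y)])
```

```text
[-0.0714239  -0.84724289 -4.18847125] [-0.1007267   0.12576305 -0.0380558 ]
grasp pt [0.5763 0.2917 0.1461] yaw 0.2335 t 9.5833
-2.0 1.0 1.0 -0.1
-
```

Not on the rods yet. Continue in small steps.

Call:
{"name": "step_arm", "arguments": {
  "targets": [-1,0,1,0,-1,0,2,0,-1,0,2,0]
}}

```text
time_s: 9.83
position: [0.5758, 0.2916, 0.3007]
orientation: [-0.0, 0.993, 0.116, 0.002]
force: [-0.0, -1.5, 3.9]
gripper_width: 0.083
```

Call:
{"name": "step_arm", "arguments": {
  "targets": [0,0,1,0,0,0,2,0,0,0,2,0]
}}

```text
time_s: 10.08
position: [0.5757, 0.2916, 0.3005]
orientation: [-0.0, 0.993, 0.116, 0.002]
force: [-2.9, -2.7, 11.2]
gripper_width: 0.09
```

Contact with the rods: the load went from -4 N to +11 N at bar height 0.1455, x +21, y +4 in the frame. Relieve it a little and open modestly.

Call:
{"name": "step_arm", "arguments": {
  "targets": [0,0,-1,0,0,0,-2,0,0,0,-2,0]
}}

```text
time_s: 10.33
position: [0.5758, 0.2916, 0.3006]
orientation: [-0.0, 0.993, 0.116, 0.002]
force: [-0.1, -1.0, 8.2]
gripper_width: 0.089
```

Call:
{"name": "step_arm", "arguments": {
  "targets": [0,0,0,0,0,0,0,0,0,0,0,0,0,0,0,0,0,0,0,0],
  "gripper": 30
}}

```text
time_s: 10.75
position: [0.575, 0.2913, 0.2981]
orientation: [0.0, 0.993, 0.117, -0.0]
force: [0.7, -0.8, 0.2]
gripper_width: 0.353
```

Run:
```python
from look import *
print({k:np.round(arm.sense()[k],2) for k in("force","wrist_torque","gripper_width","time_s")})
look("rel.png",(110,130,50,60,8),(200,265,50,60,8))
```

```text
{'force': array([ 0.71, -0.79,  0.22]), 'wrist_torque': array([-0.06, -0.02, -0.01]), 'gripper_width': np.float64(0.35), 'time_s': np.float64(10.75)}
```

View pics/rel.png

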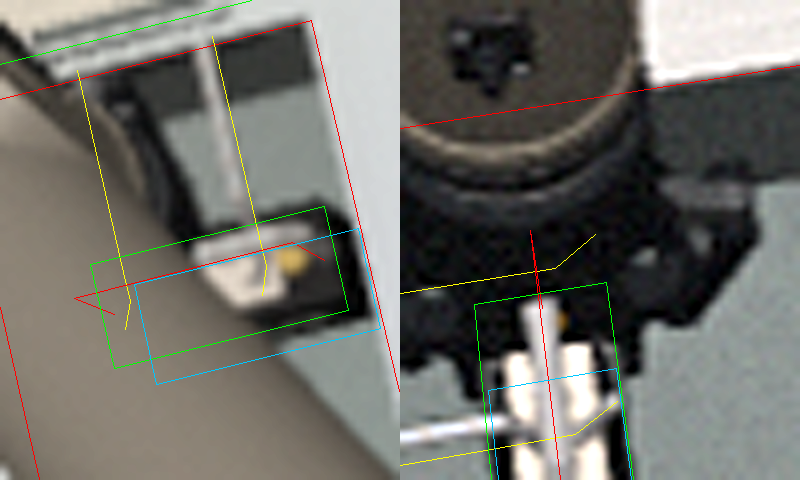

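Released: the bar sits on the hook (side crop: bar crossing the rod at about (555,430), tip turned up at (615,400)), and the tool force is zero. Retract straight up.

Call:
{"name": "step_arm", "arguments": {
  "targets": [0,0,-10,0,0,0,-22,0,0,0,-40,0,0,0,-65,0,0,0,-90,0]
}}

```text
time_s: 11.27
position: [0.575, 0.2913, 0.3907]
orientation: [-0.0, 0.993, 0.117, 0.0]
force: [0.4, -0.3, 0.3]
gripper_width: 0.346
```

Call:
{"name": "step_arm", "arguments": {
  "targets": [0,0,-40,0,0,0,-80,0,0,20,-100,0,0,60,-100,0,0,90,-100,0]
}}

```text
time_s: 11.68
position: [0.5959, 0.2033, 0.4932]
orientation: [-0.001, 0.993, 0.117, 0.004]
force: [1.7, -1.3, -1.7]
gripper_width: 0.353
```

Call:
{"name": "step_arm", "arguments": {
  "targets": [0,40,0,0,0,80,0,0,0,120,0,0,0,155,0,0,0,180,0,0]
}}

```text
time_s: 12.1
position: [0.6382, 0.024, 0.4904]
orientation: [0.001, 0.993, 0.114, 0.001]
force: [0.7, 0.4, -0.2]
gripper_width: 0.356
```

Call:
{"name": "step_arm", "arguments": {
  "targets": [0,0,0,0,0,0,0,0,0,0,0,0,0,0,0,0,0,0,0,0]
}}

```text
time_s: 12.52
position: [0.6372, 0.0308, 0.4894]
orientation: [-0.0, 0.993, 0.118, 0.0]
force: [0.4, -0.5, 0.3]
gripper_width: 0.352
```

Run:
```python
from look import *
from v import over
p6=[*fw(.02,0,.145),F[2],0,0]
t=arm.read_camera("top"); s=arm.read_camera("side")
save("end.png",np.hstack([over("top",t,p6,85,110,90,100,4.4,F),over("side",s,p6,175,250,90,100,4.4,F)]))
for c in("top","side"):
    for d in arm.silhouettes("big_meter",c)[:2]: print(c,d["conf"],d["pixel"])
```

```text
top 0.73 [260.4, 207.1]
side 0.63 [277.7, 216.5]
```

View pics/end.png

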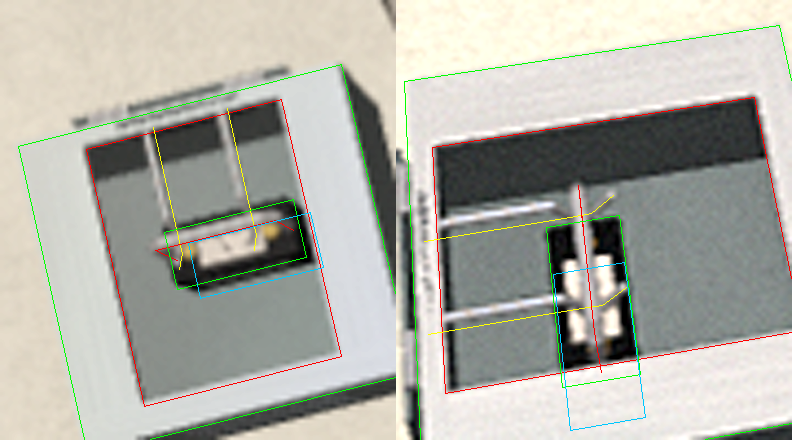

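The meter hangs upright on both prongs. Wait briefly, check that it is still, and hand in.

Call:
{"name": "step_arm", "arguments": {
  "targets": [0,0,0,0,0,0,0,0,0,0,0,0,0,0,0,0,0,0,0,0]
}}

```text
time_s: 13.13
position: [0.6377, 0.0286, 0.4886]
orientation: [0.0, 0.993, 0.116, -0.0]
force: [-1.0, -0.3, -0.1]
gripper_width: 0.352
```

Call:
{"name": "step_arm", "arguments": {
  "targets": [0,0,0,0,0,0,0,0,0,0,0,0,0,0,0,0,0,0,0,0]
}}

```text
time_s: 13.55
position: [0.6377, 0.0286, 0.4887]
orientation: [0.0, 0.993, 0.117, -0.0]
force: [-0.4, -0.4, -0.4]
gripper_width: 0.355
```

Run:
```python
from h import *
a=arm.read_camera("side").astype(int); 
for _ in range(5): b=arm.read_camera("side").astype(int)
r=np.abs(a-b).max(2); print("cabinet diff",r[290:345,185:265].mean(),"background",r[200:250,140:250].mean())
old=np.load("side.npy").astype(int); t=np.load("top.npy").astype(int); tn=arm.read_camera("top").astype(int)
print("big meter diff side",np.abs(old-b)[180:240,255:295].mean(),"top",np.abs(t-tn)[188:222,232:280].mean())
print(arm.sense()["time_s"],arm.sense()["force"]); print(arm.close_job())
```

```text
cabinet diff 3.4820454545454544 background 3.190909090909091
big meter diff side 11.310138888888888 top 21.19158496732026
13.9 [-0.72428242 -0.34929229 -0.46530319]
the job is handed in; nothing more can be done
None
```

I picked the small meter up by its handle, lowered it through the opening and hung it on the twin hook. I then let go, pulled the arm clear and handed the job in at 13.9 s. The hand-in reports no verdict.

**Hang:** The last overlays in both cameras showed the bar across both prongs, the box upright and parallel to the hook. It sat about 3–4 mm from the predicted spot, within the 12 mm allowed. The picture change over the cabinet was close to camera noise (3.5 against 3.2 in the background), so it was at rest.

**Contact:** After release the tool force stayed under about 2 N while I pulled clear, and was about 1 N or less at hand-in. The only load I felt was the bar coming onto the rods, about 11 N. I saw no sign of touching the frame.

**Larger meter, checks disagreed:** The side camera's detection matched the start within 1.5 px. The top camera's detection had moved about 8 px, and the raw picture difference there was large (11 side, 21 top). I think this is the parked arm covering or shading it. I did not view a final picture to confirm that. The planned path carried the small meter well above it.

**Offset along the bar, estimates differed:** The silhouette fits put the meter 1–10 mm off-centre in the grip, while the terminal positions gave about 2–3 mm. I used the latter, and the final picture agreed with it.

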